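Lock the knee axle housing in its quick clamp

TASK

The carbon knee axle housing lies in the open quick clamp on the table. Without picking anything up, swing the clamp strap over the housing with the back of a finger until it is fully home, then push the cam lever over and down until it lies flat above the strap. Leave the housing in its cradle and the other things on the table where they stand.

Things in the scene. Friction and masses are not known exactly. Their poses are not given: they have to be found in the camera images.
- clamp_base: Aluminium base plate of the quick clamp, bolted to the table, 110 (x) x 230 (y) x 12 mm. Origin: centre of its underside; z up. Steel hinge posts of the strap at y = -85 mm (86 mm high, 49 wide in x), posts of the cam lever at y = +85 mm (94 mm high, 43 wide in x); all 22 mm long in y. The cradle with the housing is in the middle. Strap and lever move in its y-z plane.
- strap_hinge (a point): Centre of the strap's hinge pin, at (0, -85, 73.5) mm in the base's frame; the pin runs along the base's x. Moves with the base only; its axes are the base's.
- clamp_strap (a joint): Strap angle: 0 = fully home, level over the housing, pointing to the base's +y (hard stop; its pad is then 1.5 mm above the housing); grows as it opens upward; 1.57 = upright; 1.95 = open stop, leaning away from the housing. Starts at 1.65 to 1.9. Stiff hinge: stays wherever it is left, takes 0.16 N m (2 to 3 N at 70 mm from the pin) plus its weight, 140 g, to move.
- strap_tip (a point): Middle of the strap's free end, 150 mm from the hinge pin. The strap is a flat plain steel bar 28 mm wide, 6 mm thick, mid-plane through the pin axis; under it a black rubber pad 36 mm long, 5 mm thick, centred 85 mm from the pin. Axes turn with the strap: y along the bar away from the pin, z out of its outer face (on top when home), the face to push.
- lever_pivot (a point): Centre of the cam lever's pivot pin, at (0, 85, 86) mm in the base's frame; the pin runs along the base's x. Moves with the base only; its axes are the base's.
- cam_lever (a joint): Lever angle: 0 = down (locked), level, pointing to the base's -y above the strap (hard stop, lever 4.5 mm clear of the closed strap); grows as it is raised; 1.57 = upright; 2.2 = open stop, leaning outward to the base's +y. Starts at 1.8 to 2.15. Stiff: stays wherever it is left, takes about 0.12 N m (2 to 3 N at 50 mm from the pivot) to move.
- lever_tip (a point): Middle of the cam lever's free end, 70 mm from the pivot. The lever is a dark steel bar 20 mm wide, 10 mm thick, edges rounded, mid-plane through the pivot axis, with a round 24 mm cam at the pivot and a small bulge on the strap side. Push the face that is on top when the lever is down (the +y one while it stands).
- knee_housing: Carbon knee axle housing, a black block 64 (x) x 50 (y) x 44 (z) mm with rounded edges and a round 30 mm axle boss 12 mm long on each x end; loose, about 320 g. Origin: centre of its underside, which rests on the cradle floor 20 mm above the table. Low white ridges keep it in place with 1.5 mm of play.
- bolt_block: Bystander: stainless pivot bolt block 60 x 40 x 30 mm with three upright 12 mm pins 22 mm high on it. Origin: centre of the underside.
- snubber_sleeve: Bystander: red nylon tube standing on end, 38 mm across, 11 mm bore radius, 45 mm high. Origin: centre of the underside.
- socket_plate: Bystander: blue aluminium socket plate lying flat, 88 x 88 x 8 mm, with a 30 mm centre hole and four small ones. Origin: centre of the underside.
- canister: Bystander: clear screw-top canister with white lid, 80 mm across, 110 mm high. Origin: centre of the underside.

How it is judged:
On the way, in this order (a step that is already met when the one before it is completed fails the run):
1. the fingers are swinging the strap over (they touch the clamp while the strap is part-way) (contact force between the fingers and clamp_base above 0.2 N and value of joint clamp_strap between 0.2 and 1.3 rad), for 0.05 s.
2. the clamp strap is swung fully over the housing (value of joint clamp_strap below 0.08 rad), for 0.2 s.
3. the cam lever is pushed down over the closed strap (value of joint cam_lever below 0.12 rad and value of joint clamp_strap below 0.08 rad), for 0.2 s.
At the end, for the whole second after the job is handed in: The strap is home (within 0.08 rad of its stop), the cam lever is down (within 0.12 rad of its stop), the housing lies upright and still in its cradle (within 8 mm sideways and 4 mm in height), and no bystander has moved more than 20 mm (all of step 3 and z of knee_housing in the frame of clamp_base between 0.017 and 0.024 m and horizontal distance between knee_housing and clamp_base below 0.008 m and angle between knee_housing's own z axis and vertical below 0.1 rad and linear speed of knee_housing below 0.02 m/s and distance of each of bolt_block, snubber_sleeve, socket_plate, canister from where it was at the start of the episode below 0.02 m); the robot touches nothing.
It fails at once if the cam lever is pushed down (below 0.8 rad) while the strap is still open (above 0.2 rad) (value of joint cam_lever below 0.8 rad and value of joint clamp_strap above 0.2 rad).
It fails at once if the housing is lifted or pushed out of its cradle (moved more than 10 mm) (distance of knee_housing from where it was at the start of the episode above 0.01 m).
It fails at once if a bystander (bolt block, sleeve, socket plate or canister) is lifted or pushed away (more than 20 mm) or tipped over (distance of any of bolt_block, snubber_sleeve, socket_plate, canister from where it was at the start of the episode above 0.02 m or angle between any of bolt_block, snubber_sleeve, socket_plate, canister's own z axis and vertical above 0.3 rad).
It also fails if it takes over 64 s, if anything falls off the work surface, if the arm or the gripper's body presses on something with over 40 N, if the wrist force passes 120 N, or if a joint passes its speed limit or range.

ROBOT

A 7-joint arm with a two-finger parallel gripper is mounted at the origin on the work surface. World frame = base frame: x ahead of the robot, y to its left, z up, the work surface at z = 0. Lengths are in m, angles in rad, forces in N, time in s.
With the tool pointing down it reaches from about 0.4 to 0.875 m from the base axis. Payload 6.5 kg.
Tool frame: the origin (TCP) lies at the very end of the fingers, on their centre line; the grasp point (between the pads) lies 19 mm behind it; z points along the fingers, y is the line along which they close (so a half turn about z gives the same grasp; the last joint's range is limited). The gripper opens to 88 mm and grips with 3 to 60 N. Pads are 18 mm wide; open, the fingers measure 123 mm over their backs; the gripper's body (75 mm by 187 mm) begins 45 mm behind the grasp point.
Start: joints at [1.057, 0.536, -0.004, 1.538, 0.003, 1.067, -0.071], TCP at [0.281, -0.586, 0.239] pointing down, gripper open.
Joint ranges: [-2.7, 2.7], [-0.37, 2.16], [-1.27, 1.26], [0.24, 2.4], [-1.31, 4.45], [0.19, 1.91], [-2.76, 2.76]. Speed limits (rad/s): [2.39, 2.39, 3.14, 3.14, 3.14, 3.14, 3.14].

INTERFACE

Orientations are given as a unit quaternion [x, y, z, w].
In Python, from cell import manip gives the robot as it stands.
- The arm moves only by the tool carry_out, never from a script. Its argument "targets" is a list of rows, each an object with "travel": the shift along the tool's x, y, z in normalised numbers (1 is 500 mm), a list of three; "rotation": the turn, a rotation vector about the tool's x, y, z in fractions of the full range, 1 being 90 degrees, a list of three; "grip": the opening, from 0 (shut) to 1 (fully open). A call has 1 to 12 rows; each row is the pose to reach, as a shift and turn from the pose commanded when the call began, along the tool's axes at that moment; what a row does not reach only later rows make up. A row lasts 1/10 s, in which the tool goes at most 50 mm and 8.59 degrees, less where a joint would pass 70% of its speed; a pose out of reach is approached as far as the arm can. A call with a gripper value outside its range is refused whole. The fingers move at their own pace and stop on an object; "newtons" is the grip in N (left out, the last holds). Time passes only in rows, so rows that repeat a pose let the fingers close. It gives the time, the measured TCP pose, the force, the opening and the grip force at its end, in the units of the state.
- manip.read_state(): the state, without advancing time (a new reading comes with each control period).
- manip.read_camera(name): name is "side" or "top" or "wrist"; returns a dict with "frame" (420x560x3 uint8, red, green, blue), "fx", "fy", "cx", "cy" (pixels), "k1" (the pictures are not rectified: a ray, as slopes to the right and down, at radius r is drawn at 1 + k1 r^2 times it, then the intrinsics apply), "eye" and "attitude" of the camera in the world; the wrist camera has in their place "mount" (4x4, takes a point from camera to tool coordinates, whose origin is the TCP and whose axes are the flange's). Camera axes: x right, y down, z forward; pixel columns grow to the right and rows downward; lengths in m; the calibration is good to about 2 mm. A picture is of the moment at which its call begins: read the wrist's pose just before it. There is no depth.
- manip.sign_off(): hands the job in; it is judged then, once.
Trained networks look in the newest picture that a camera, given by its name, has taken for a name from the list of things; names that differ only in an ending like _2 or _b are one class to them, and where a whole thing is asked for, a point or a joint stands for the part that bears it (a point fixed in the world has none). Each returns a list of dicts, best first, with "confidence" (0 to 1); they miss things now and then, are a little off and sometimes report something else, mostly with a low value. They report only what shows in the picture. A call takes as long as a camera call.
- manip.spot_in(camera, thing): "point" ([x, y, z] in m, in the coordinates of the camera as it stood for that picture, good to about 4 mm: the middle of the surface that is visible of it).
- manip.tip_of(camera, thing): "point" ([x, y, z] in m, in the coordinates of the camera as it stood for that picture, good to about 4 mm: a listed point, or the origin of a listed thing).
The state is a dict: "t": time; "joint_positions": joint angles; "dq": joint speeds; "effort": joint torques, N m; "eef_pos": TCP position; "tool_rot": TCP orientation; "ft_force": force on the tool from outside, world axes, zero at the start; "moment": the same for the moment, N m; "opening": finger opening in m; "grasp_force": force on a finger pad.
Only numpy, scipy, OpenCV 4.12 (cv2) and the standard library are available. Lean on these libraries where they do the work, as an engineer would, in place of code of your own. Each camera call takes 0.05 s, during which the arm holds its last target. There are 200 camera calls.

## Working session

There is one attempt and no reset: what is moved stays moved. The work goes in short steps, Python scripts to look and compute and a tool call to move; the robot and the scene stay as the last step left them, time stands still between calls to the robot, and variables do not carry over. Pictures are saved under pics/ and viewed, at most 10 in all, crops included, and the job is handed in when it is done.

Besides the shell and the picture viewer there is one more tool, called after "Request:" as name([rows], argument=value, ...), one row to a line, values as JSON. carry_out: Moves the arm, as the interface text tells. Its arguments: {"type":"object","properties":{"targets":{"type":"array"},"newtons":{"type":"number"}},"required":["targets"]}

```bash
ls; mkdir -p pics; cat > h.py <<'E'
import numpy as np, cv2
from scipy.spatial.transform import Rotation as R
from cell import manip
def att(a):
    a=np.array(a,float)
    return a if a.shape==(3,3) else (a[:3,:3] if a.shape==(4,4) else R.from_quat(a).as_matrix())
def cam_pose(c,st=None):
    if 'mount' in c:
        T=np.array(c['mount']); Rt=att(st['tool_rot'])
        return Rt@T[:3,:3], Rt@T[:3,3]+np.array(st['eef_pos'])
    return att(c['attitude']), np.array(c['eye'])
def look(n,save=None):
    st=manip.read_state(); c=manip.read_camera(n)
    if save: cv2.imwrite('pics/'+save+'.png',c['frame'][:,:,::-1])
    return c,cam_pose(c,st)
def proj(c,P,X):
    Rc,e=P; p=Rc.T@(np.array(X)-e); s=p[:2]/p[2]; s=s*(1+c['k1']*(s@s))
    return np.array([c['fx']*s[0]+c['cx'],c['fy']*s[1]+c['cy']])
E
python3 - <<'E'
from h import *
np.set_printoptions(precision=4,suppress=True)
for n in ['side','top']:
    c,P=look(n,n+'0'); print(n,c['fx'],c['k1'],P[1],c['attitude'])
    for t in ['clamp_base','strap_hinge','strap_tip','lever_pivot','lever_tip','knee_housing','bolt_block','snubber_sleeve','socket_plate','canister']:
        for d in manip.tip_of(n,t)[:2]:
            X=P[0]@np.array(d['point'])+P[1]; print(t,round(d['confidence'],2),X,proj(c,P,X).round())
print(manip.read_state())
E
```

```text
pics
side 423.06107714418573 -0.04961787332758005 [0.5443 0.605  0.7148] [-0.0379  0.9327 -0.3586  0.0106]
clamp_base 0.88 [ 0.5627  0.0676 -0.0015] [285. 255.]
strap_hinge 0.65 [ 0.5808 -0.0142  0.0765] [280. 201.]
strap_tip 0.59 [ 0.5833 -0.0321  0.2225] [280. 140.]
lever_pivot 0.6 [0.55   0.1506 0.086 ] [290. 263.]
lever_tip 0.78 [0.5472 0.1789 0.1507] [292. 254.]
bolt_block 0.59 [0.7131 0.0053 0.0025] [219. 227.]
snubber_sleeve 0.77 [ 0.409   0.126  -0.0008] [360. 284.]
socket_plate 0.81 [ 0.423  -0.0493  0.0022] [350. 217.]
canister 0.87 [ 0.692   0.1753 -0.002 ] [216. 295.]
top 456.4005029634192 -0.08816277442511677 [0.444  0.0308 0.922 ] [-0.7046  0.7051 -0.0433  0.0661]
clamp_base 0.89 [ 0.5649  0.0745 -0.001 ] [278. 221.]
strap_hinge 0.78 [ 0.5772 -0.0127  0.0724] [322. 210.]
strap_tip 0.7 [ 0.4091  0.1177 -0.003 ] [256. 299.]
strap_tip 0.6 [ 0.5842 -0.0372  0.2232] [343. 190.]
lever_tip 0.63 [0.5443 0.1765 0.1493] [214. 222.]
knee_housing 0.97 [0.5664 0.0725 0.0163] [278. 220.]
bolt_block 0.88 [0.7123 0.0027 0.0024] [312. 151.]
snubber_sleeve 0.69 [ 0.4066  0.1186 -0.0045] [256. 300.]
socket_plate 0.91 [ 0.4228 -0.0493  0.0037] [340. 292.]
canister 0.7 [0.6902 0.1783 0.0004] [228. 162.]
{'t': 1.1, 'joint_positions': array([ 1.0568,  0.5364, -0.0044,  1.5379,  0.0026,  1.0673, -0.0712]), 'dq': array([ 0.0001, -0.0005,  0.0013,  0.0008,  0.0001,  0.0014,  0.0007]), 'effort': array([  0.    , -57.0909,   0.9904, -25.1922,  -0.0562,   0.0107,
        -0.    ]), 'eef_pos': array([ 0.2814, -0.5859,  0.2387]), 'tool_rot': array([ 0.975,  0.222, -0.   ,  0.   ]), 'ft_force': array([ 0.1585,  0.9377, -0.5083]), 'moment': array([ 0.0657, -0.0304, -0.046 ]), 'grasp_force': 0.0, 'opening': 0.08798073570241734}
```

View pics/side0.png

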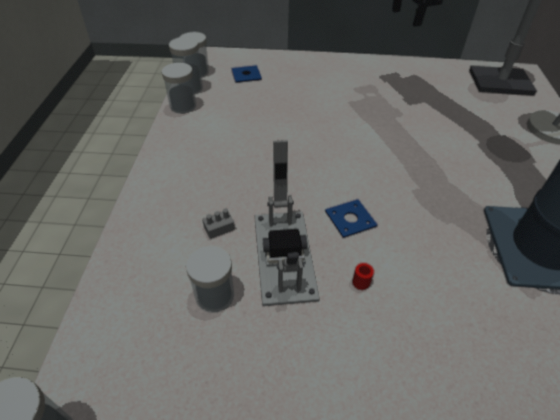

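View pics/top0.png

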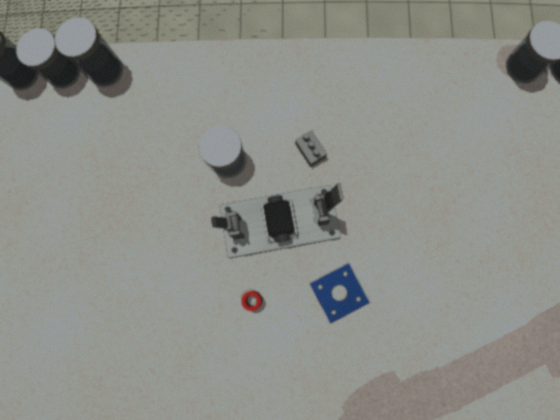

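The side view shows the strap standing at (280,170), the housing at (285,243), the lever at (292,258), the sleeve at (363,276) and the canister at (212,278). The top view agrees with it, and the detections match except for one false strap_tip on the sleeve. Next I'll fit the clamp pose and joint angles.

```bash
cat > fit.py <<'E'
from h import *
from scipy.optimize import least_squares
Rz=lambda a:R.from_euler('z',a).as_matrix()
def model(p):
    cx,cy,a,ts,tl=p; f=lambda v:Rz(a)@np.array(v)+[cx,cy,0]
    H=np.array([0,-.085,.0735]);L=np.array([0,.085,.086])
    return dict(clamp_base=f([0,0,0]),strap_hinge=f(H),lever_pivot=f(L),strap_tip=f(H+.15*np.array([0,np.cos(ts),np.sin(ts)])),
      lever_tip=f(L+.07*np.array([0,-np.cos(tl),np.sin(tl)])),knee_housing=f([0,0,.02]))
def fit(names=('side','top')):
    obs=[]
    for n in names:
        c,P=look(n)
        for t in model([0]*5):
            for d in manip.tip_of(n,t)[:1]:
                obs.append((n,t,P[0]@np.array(d['point'])+P[1]))
    g=lambda p:np.concatenate([model(p)[t]-X for _,t,X in obs])/.004
    s=least_squares(g,[.564,.07,.17,1.7,1.9],loss='soft_l1')
    r=g(s.x).reshape(-1,3)*4
    for (n,t,_),q in zip(obs,r): print(n,t,q.round(1))
    print('pose',s.x.round(4)); return s.x
E
python3 - <<'E'
from fit import *
p=fit()
st=manip.read_state(); q=R.from_quat(st['tool_rot']).as_matrix()
print('TCP in base frame',Rz(-p[2])@(st['eef_pos']-[p[0],p[1],0]),'tool yaw-base',np.degrees(np.arctan2(q[1,0],q[0,0])-p[2]))
goal=Rz(p[2])@[0,-.155,.26]+[p[0],p[1],0]; print('travel tool mm',q.T@(goal-st['eef_pos'])*1000)
for n in ('side','top'):
    c,P=look(n); im=c['frame'][:,:,::-1].copy()
    f=lambda v:proj(c,P,Rz(p[2])@np.array(v)+[p[0],p[1],0])
    cs=np.array([f([x,y,.012]) for x,y in((-.055,-.115),(.055,-.115),(.055,.115),(-.055,.115))])
    cv2.polylines(im,[cs.round().astype(int)],True,(0,255,0),1)
    m=model(p)
    for a,b in(('strap_hinge','strap_tip'),('lever_pivot','lever_tip')): cv2.line(im,*[tuple(proj(c,P,m[k]).round().astype(int).tolist()) for k in(a,b)],(0,0,255),1)
    u,v=(190,110) if n=='side' else (180,130)
    globals()[n]=cv2.resize(im[v:v+200,u:u+200],(400,400),interpolation=cv2.INTER_CUBIC)
cv2.imwrite('pics/ov.png',np.hstack([side,top]))
E
```

```text
side clamp_base [-2.6  1.1  0.2]
side strap_hinge [ 2.2  4.1 -4.8]
side lever_pivot [-2.1  7.4 -1.1]
side strap_tip [-0.9 -1.  -2.8]
side knee_housing [-2.5 -2.4  1. ]
top clamp_base [ 2.2 -1.7  0.1]
top strap_hinge [ 2.1 -0.9 -1.9]
top lever_pivot [-0.6 -2.5 -2.8]
top strap_tip [-1.2  0.9  0.7]
top lever_tip [3.6 1.5 3.8]
top knee_housing [ 0.3 -2.4  7.9]
pose [0.5661 0.0712 0.1824 1.7091 1.8996]
TCP in base frame [-0.39919408 -0.59453008  0.2387057 ] tool yaw-base 15.205518295879973
travel tool mm [ 500.49838653 -319.44200634  -21.31253923]
```

View pics/ov.png

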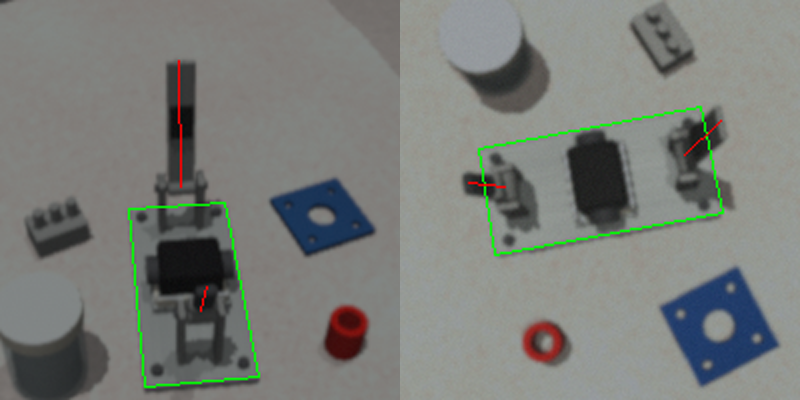

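The overlay fits the plate and bars within 2–3 px. I'll close the fingers and move behind the strap.

The rows are not in the units I measure in: shifts go in shares of 500 mm and turns go in shares of 90 degrees. I convert before sending: 500 mm is 1, -320 mm is -0.64, 15.2 degrees is 0.1689.

Request:
carry_out([
  {"travel": [0.08, -0.052, -0.04], "rotation": [0, 0, 0.0333], "grip": 0},
  {"travel": [0.16, -0.104, -0.04], "rotation": [0, 0, 0.0667], "grip": 0},
  {"travel": [0.24, -0.156, -0.04], "rotation": [0, 0, 0.1], "grip": 0},
  {"travel": [0.32, -0.208, -0.04], "rotation": [0, 0, 0.1333], "grip": 0},
  {"travel": [0.4, -0.26, -0.04], "rotation": [0, 0, 0.1689], "grip": 0},
  {"travel": [0.48, -0.312, -0.04], "rotation": [0, 0, 0.1689], "grip": 0},
  {"travel": [0.56, -0.364, -0.04], "rotation": [0, 0, 0.1689], "grip": 0},
  {"travel": [0.64, -0.416, -0.04], "rotation": [0, 0, 0.1689], "grip": 0},
  {"travel": [0.72, -0.468, -0.04], "rotation": [0, 0, 0.1689], "grip": 0},
  {"travel": [0.8, -0.52, -0.04], "rotation": [0, 0, 0.1689], "grip": 0},
  {"travel": [0.9, -0.58, -0.04], "rotation": [0, 0, 0.1689], "grip": 0},
  {"travel": [1, -0.64, -0.04], "rotation": [0, 0, 0.1689], "grip": 0},
], newtons=10)

```text
t: 3.1
eef_pos: [0.5853, -0.0932, 0.259]
tool_rot: [0.996, 0.091, 0.0, 0.0]
ft_force: [0.3, -1.4, -0.1]
opening: 0.0005
grasp_force: 0.0
```

```bash
cat > where.py <<'E'
from h import *
from fit import Rz
p=[0.5661,0.0712,0.1824]
st=manip.read_state(); q=Rz(-p[2])@R.from_quat(st['tool_rot']).as_matrix()
print('t',st['t'],'base mm',((Rz(-p[2])@(st['eef_pos']-[p[0],p[1],0]))*1000).round(1),'F base',(Rz(-p[2])@st['ft_force']).round(2),'op',st['opening'])
print('tool axes in base (cols)\n',q.round(3), 'q',st['joint_positions'].round(2))
E
python3 where.py
```

```text
t 3.1 base mm [ -10.9 -165.1  259. ] F base [ 0.1  -1.4  -0.07] op 0.0005262005067227332
tool axes in base (cols)
 [[ 1. -0.  0.]
 [-0. -1. -0.]
 [ 0.  0. -1.]] q [ 0.19  0.42 -0.15  1.67  0.07  1.05 -1.37]
```

Request:
carry_out([
  {"travel": [0, 0, 0], "rotation": [0, 0, 0], "grip": 0},
  {"travel": [0, 0, 0], "rotation": [0, 0, 0], "grip": 0},
])

```text
t: 3.3
eef_pos: [0.5847, -0.0936, 0.2585]
tool_rot: [0.996, 0.093, -0.0, -0.0]
ft_force: [-0.1, -0.3, -0.6]
opening: 0.0006
grasp_force: 0.0
```

```bash
python3 where.py
```

```text
t 3.3 base mm [ -11.6 -165.5  258.5] F base [-0.15 -0.31 -0.65] op 0.000572488571448304
tool axes in base (cols)
 [[ 1.     0.003 -0.   ]
 [ 0.003 -1.     0.   ]
 [-0.    -0.    -1.   ]] q [ 0.19  0.42 -0.15  1.67  0.07  1.05 -1.36]
```

Converted, 68 mm is 0.136, -55 mm is -0.11.

Request:
carry_out([
  {"travel": [0.024, 0, 0.06], "rotation": [0, 0, 0], "grip": 0},
  {"travel": [0.024, 0, 0.136], "rotation": [0, 0, 0], "grip": 0},
  {"travel": [0.024, -0.04, 0.136], "rotation": [0, 0, 0], "grip": 0},
  {"travel": [0.024, -0.06, 0.136], "rotation": [0, 0, 0], "grip": 0},
  {"travel": [0.024, -0.074, 0.136], "rotation": [0, 0, 0], "grip": 0},
  {"travel": [0.024, -0.086, 0.136], "rotation": [0, 0, 0], "grip": 0},
  {"travel": [0.024, -0.098, 0.136], "rotation": [0, 0, 0], "grip": 0},
  {"travel": [0.024, -0.11, 0.136], "rotation": [0, 0, 0], "grip": 0},
])

```text
t: 4.1
eef_pos: [0.5867, -0.0391, 0.1915]
tool_rot: [0.996, 0.091, 0.001, 0.0]
ft_force: [0.9, -0.7, 0.6]
opening: 0.0003
grasp_force: 0.7
```

```bash
python3 where.py; python3 - <<'E'
from fit import *
p=fit()
look('side','s1')
E
```

```text
t 4.1 base mm [   0.3 -112.2  191.5] F base [ 0.75 -0.85  0.61] op 0.00030501766269316617
tool axes in base (cols)
 [[ 1.    -0.001  0.001]
 [-0.001 -1.    -0.001]
 [ 0.001  0.001 -1.   ]] q [ 0.1   0.49 -0.15  1.74  0.09  0.91 -1.48]
side clamp_base [1.1 2.  0.6]
side strap_hinge [-0.2  0.4 -5.3]
side lever_pivot [-1.3  3.8  1.2]
side strap_tip [-1.5 -0.1 -2.3]
side lever_tip [ 0.3 -1.2 -0.5]
side knee_housing [-2.9 -1.6  1.7]
top clamp_base [-1.2 -1.   0.7]
top strap_hinge [ 5.5 -2.9  0.1]
top lever_pivot [ 0.5 -0.9 -1.4]
top lever_tip [0.8 1.7 1. ]
top knee_housing [0.4 0.5 3.6]
pose [0.5652 0.0704 0.178  1.6228 1.9319]
```

View pics/s1.png

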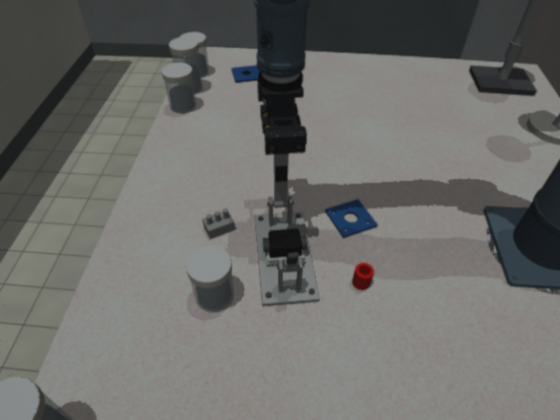

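The strap is moving with the finger, from 1.71 to 1.62 rad. Next I'll follow its arc down to about 45°.

Converted, -73 mm is -0.146, -68 mm is -0.136.

Request:
carry_out([
  {"travel": [0, -0.012, 0.01], "rotation": [0, 0, 0], "grip": 0},
  {"travel": [0, -0.03, 0.016], "rotation": [0, 0, 0], "grip": 0},
  {"travel": [0, -0.048, 0.022], "rotation": [0, 0, 0], "grip": 0},
  {"travel": [0, -0.066, 0.028], "rotation": [0, 0, 0], "grip": 0},
  {"travel": [0, -0.082, 0.038], "rotation": [0, 0, 0], "grip": 0},
  {"travel": [0, -0.098, 0.048], "rotation": [0, 0, 0], "grip": 0},
  {"travel": [0, -0.112, 0.058], "rotation": [0, 0, 0], "grip": 0},
  {"travel": [0, -0.124, 0.072], "rotation": [0, 0, 0], "grip": 0},
  {"travel": [0, -0.136, 0.086], "rotation": [0, 0, 0], "grip": 0},
  {"travel": [0, -0.146, 0.098], "rotation": [0, 0, 0], "grip": 0},
])

```text
t: 5.85
eef_pos: [0.5727, 0.0338, 0.1409]
tool_rot: [0.996, 0.091, -0.0, -0.0]
ft_force: [-0.7, -1.1, 1.4]
opening: 0.001
grasp_force: 0.6
```

```bash
python3 where.py; python3 - <<'E'
from fit import *
p=fit()
look('side','s2')
E
```

```text
t 5.85 base mm [ -0.3 -38.  140.9] F base [-0.9  -1.    1.42] op 0.0009815624421072892
tool axes in base (cols)
 [[ 1.     0.    -0.001]
 [ 0.    -1.     0.   ]
 [-0.001 -0.    -1.   ]] q [-0.02  0.54 -0.16  1.81  0.11  0.8  -1.62]
side clamp_base [2.8 2.5 2.6]
side strap_hinge [-0.2  1.4 -3.9]
side lever_pivot [0.3 3.2 2. ]
side strap_tip [-1.7 -2.2 -2. ]
side lever_tip [-2.4 -1.2  0.5]
side knee_housing [-0.7 -3.  -0.4]
top clamp_base [-0.4  1.  -0.9]
top lever_pivot [ 0.3 -2.7 -1.5]
top lever_tip [ 2.1  0.9 -1.2]
pose [0.5669 0.0706 0.1874 0.8409 1.9355]
```

View pics/s2.png

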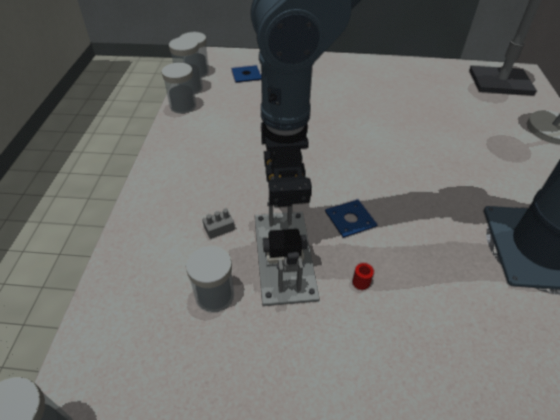

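The strap is at about 0.84 rad, as predicted, with the gripper over the cradle at (290,190). Continuing down to home.

Converted, 63 mm is 0.126, 61 mm is 0.122.

Request:
carry_out([
  {"travel": [0, -0.008, 0.014], "rotation": [0, 0, 0], "grip": 0},
  {"travel": [0, -0.014, 0.028], "rotation": [0, 0, 0], "grip": 0},
  {"travel": [0, -0.02, 0.042], "rotation": [0, 0, 0], "grip": 0},
  {"travel": [0, -0.024, 0.056], "rotation": [0, 0, 0], "grip": 0},
  {"travel": [0, -0.026, 0.07], "rotation": [0, 0, 0], "grip": 0},
  {"travel": [0, -0.028, 0.084], "rotation": [0, 0, 0], "grip": 0},
  {"travel": [0, -0.028, 0.096], "rotation": [0, 0, 0], "grip": 0},
  {"travel": [0, -0.028, 0.108], "rotation": [0, 0, 0], "grip": 0},
  {"travel": [0, -0.028, 0.116], "rotation": [0, 0, 0], "grip": 0},
  {"travel": [0, -0.028, 0.122], "rotation": [0, 0, 0], "grip": 0},
  {"travel": [0, -0.028, 0.126], "rotation": [0, 0, 0], "grip": 0},
])

```text
t: 7.7
eef_pos: [0.5704, 0.0469, 0.0784]
tool_rot: [0.996, 0.091, -0.0, 0.0]
ft_force: [0.8, 1.0, 0.7]
opening: 0.0003
grasp_force: 0.4
```

```bash
python3 where.py
```

```text
t 7.7 base mm [ -0.2 -24.7  78.4] F base [0.95 0.87 0.73] op 0.0002582895594054768
tool axes in base (cols)
 [[ 1. -0. -0.]
 [-0. -1. -0.]
 [-0.  0. -1.]] q [-0.05  0.63 -0.15  1.84  0.14  0.68 -1.67]
```

Converted, 3 mm is 0.006, 2 mm is 0.004.

Request:
carry_out([
  {"travel": [0, 0, 0.002], "rotation": [0, 0, 0], "grip": 0},
  {"travel": [0, 0, 0.004], "rotation": [0, 0, 0], "grip": 0},
  {"travel": [0, 0, 0.006], "rotation": [0, 0, 0], "grip": 0},
  {"travel": [0, 0, 0.006], "rotation": [0, 0, 0], "grip": 0},
])

```text
t: 8.1
eef_pos: [0.5705, 0.0469, 0.0769]
tool_rot: [0.996, 0.091, -0.0, 0.0]
ft_force: [-5.3, -0.1, 12.4]
opening: 0.0004
grasp_force: 6.0
```

```bash
python3 where.py
```

```text
t 8.1 base mm [ -0.1 -24.7  76.9] F base [-5.2   0.89 12.44] op 0.0003788132271518082
tool axes in base (cols)
 [[ 1.  0. -0.]
 [ 0. -1. -0.]
 [-0.  0. -1.]] q [-0.05  0.63 -0.15  1.84  0.14  0.67 -1.67]
```

The strap is hard against its stop: TCP z is 76.9 mm against 76.5 expected, at 12 N. I'll retreat upward and go over behind the lever.

Request:
carry_out([
  {"travel": [0, 0, -0.06], "rotation": [0, 0, 0], "grip": 0},
  {"travel": [0, 0, -0.14], "rotation": [0, 0, 0], "grip": 0},
  {"travel": [0, 0, -0.22], "rotation": [0, 0, 0], "grip": 0},
  {"travel": [0, 0, -0.3], "rotation": [0, 0, 0], "grip": 0},
  {"travel": [0, -0.04, -0.33], "rotation": [0, 0, 0], "grip": 0},
  {"travel": [0, -0.12, -0.33], "rotation": [0, 0, 0], "grip": 0},
  {"travel": [0, -0.2, -0.33], "rotation": [0, 0, 0], "grip": 0},
  {"travel": [0, -0.28, -0.33], "rotation": [0, 0, 0], "grip": 0},
  {"travel": [0, -0.36, -0.33], "rotation": [0, 0, 0], "grip": 0},
  {"travel": [0, -0.39, -0.33], "rotation": [0, 0, 0], "grip": 0},
  {"travel": [0, -0.39, -0.33], "rotation": [0, 0, 0], "grip": 0},
  {"travel": [0, -0.39, -0.33], "rotation": [0, 0, 0], "grip": 0},
])

```text
t: 9.3
eef_pos: [0.5356, 0.2368, 0.2405]
tool_rot: [0.996, 0.09, -0.0, 0.001]
ft_force: [0.8, -1.1, -0.4]
opening: 0.0008
grasp_force: 0.0
```

```bash
python3 where.py; python3 - <<'E'
from fit import *
p=fit()
look('top','t3')
E
```

```text
t 9.3 base mm [1.000e-01 1.684e+02 2.405e+02] F base [ 0.56 -1.26 -0.37] op 0.0007535555496434839
tool axes in base (cols)
 [[ 1.    -0.001 -0.   ]
 [-0.001 -1.    -0.002]
 [-0.     0.002 -1.   ]] q [-0.32  0.44 -0.23  1.7   0.12  1.02 -1.98]
side clamp_base [-1.9  2.3  3. ]
side strap_hinge [ 1.6 -0.5 -1.8]
side lever_pivot [1.9 4.5 0.5]
side knee_housing [-2.1  0.2  2.3]
top clamp_base [-1.7  0.7  0.6]
top strap_hinge [ 3.3 -2.5  2.1]
top lever_pivot [-1.3 -3.5 -0.4]
top strap_tip [-1.2  0.5 -0. ]
top lever_tip [4.1 1.2 2.1]
top knee_housing [-1.1 -2.8  5.7]
pose [ 5.6590e-01  7.0100e-02  1.6410e-01 -1.0000e-04  1.9188e+00]
```

View pics/t3.png

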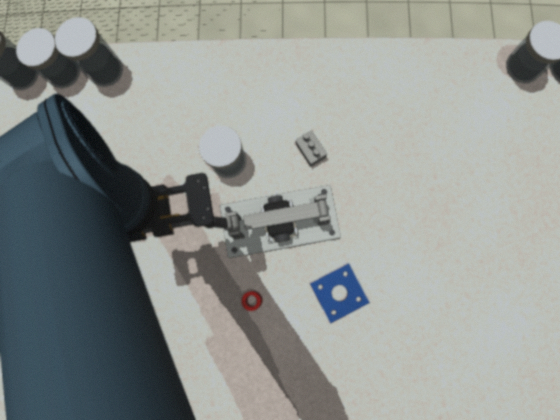

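The strap lies home over the housing (bar from (322,210) to (240,220) px), and the lever is at 1.92 rad. I'll descend behind the lever and push it upright.

Request:
carry_out([
  {"travel": [0, 0, 0.08], "rotation": [0, 0, 0], "grip": 0},
  {"travel": [0, 0, 0.16], "rotation": [0, 0, 0], "grip": 0},
  {"travel": [0, 0, 0.224], "rotation": [0, 0, 0], "grip": 0},
  {"travel": [0, 0.03, 0.224], "rotation": [0, 0, 0], "grip": 0},
  {"travel": [0, 0.056, 0.224], "rotation": [0, 0, 0], "grip": 0},
  {"travel": [0, 0.068, 0.222], "rotation": [0, 0, 0], "grip": 0},
  {"travel": [0, 0.08, 0.218], "rotation": [0, 0, 0], "grip": 0},
  {"travel": [0, 0.092, 0.214], "rotation": [0, 0, 0], "grip": 0},
  {"travel": [0, 0.104, 0.21], "rotation": [0, 0, 0], "grip": 0},
  {"travel": [0, 0.116, 0.206], "rotation": [0, 0, 0], "grip": 0},
  {"travel": [0, 0.126, 0.204], "rotation": [0, 0, 0], "grip": 0},
])

```text
t: 11.15
eef_pos: [0.5471, 0.1768, 0.1394]
tool_rot: [0.996, 0.091, 0.001, -0.0]
ft_force: [1.5, 2.4, 1.2]
opening: 0.0004
grasp_force: 1.1
```

```bash
python3 where.py; python3 - <<'E'
from fit import *
p=fit()
look('side','s4')
E
```

```text
t 11.15 base mm [  0.4 107.3 139.4] F base [1.94 2.09 1.21] op 0.00037507228016237605
tool axes in base (cols)
 [[ 1.     0.     0.001]
 [ 0.    -1.     0.   ]
 [ 0.001 -0.    -1.   ]] q [-0.23  0.54 -0.21  1.81  0.15  0.8  -1.91]
side clamp_base [-2.2  1.   2.7]
side strap_hinge [-0.5  1.1 -3.5]
side lever_pivot [2.3 5.8 0.2]
side knee_housing [ 1.2 -2.6  3.5]
top clamp_base [-2.9 -0.1 -0.3]
top strap_hinge [2.5 1.6 0.4]
top lever_pivot [ 1.  -4.2 -0.4]
top strap_tip [-4.8 -0.3  0. ]
top lever_tip [1.6 0.2 0.7]
top knee_housing [ 0.2 -1.7  6.3]
pose [0.5655 0.0707 0.1727 0.0022 1.5543]
```

View pics/s4.png

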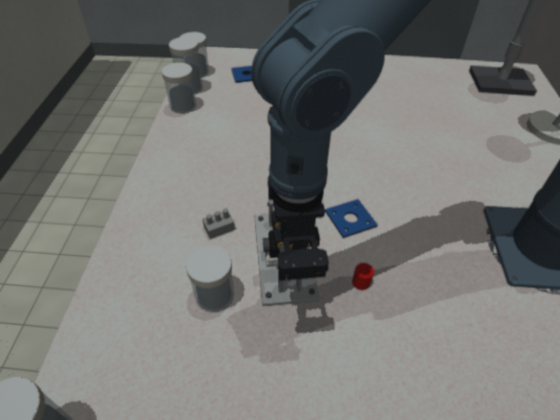

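The lever is upright at 1.55 rad, with the gripper above it at (300,262) px. Pushing it over and down.

Converted, 64 mm is 0.128, 63 mm is 0.126.

Request:
carry_out([
  {"travel": [0, 0.014, 0], "rotation": [0, 0, 0], "grip": 0},
  {"travel": [0, 0.028, 0], "rotation": [0, 0, 0], "grip": 0},
  {"travel": [0, 0.042, 0.002], "rotation": [0, 0, 0], "grip": 0},
  {"travel": [0, 0.056, 0.004], "rotation": [0, 0, 0], "grip": 0},
  {"travel": [0, 0.07, 0.012], "rotation": [0, 0, 0], "grip": 0},
  {"travel": [0, 0.082, 0.02], "rotation": [0, 0, 0], "grip": 0},
  {"travel": [0, 0.094, 0.03], "rotation": [0, 0, 0], "grip": 0},
  {"travel": [0, 0.106, 0.04], "rotation": [0, 0, 0], "grip": 0},
  {"travel": [0, 0.114, 0.054], "rotation": [0, 0, 0], "grip": 0},
  {"travel": [0, 0.122, 0.068], "rotation": [0, 0, 0], "grip": 0},
  {"travel": [0, 0.126, 0.078], "rotation": [0, 0, 0], "grip": 0},
  {"travel": [0, 0.128, 0.088], "rotation": [0, 0, 0], "grip": 0},
])

```text
t: 13.1
eef_pos: [0.5582, 0.1137, 0.0942]
tool_rot: [0.996, 0.091, 0.0, 0.0]
ft_force: [1.6, 0.1, 1.6]
opening: 0.0004
grasp_force: 1.1
```

```bash
python3 where.py
```

```text
t 13.1 base mm [-0.  43.2 94.2] F base [ 1.58 -0.19  1.56] op 0.00044882018070417016
tool axes in base (cols)
 [[ 1.  0.  0.]
 [ 0. -1. -0.]
 [ 0.  0. -1.]] q [-0.13  0.61 -0.19  1.84  0.17  0.71 -1.81]
```

Converted, 4.5 mm is 0.009, 4 mm is 0.008.

Request:
carry_out([
  {"travel": [0, 0, 0.002], "rotation": [0, 0, 0], "grip": 0},
  {"travel": [0, 0, 0.004], "rotation": [0, 0, 0], "grip": 0},
  {"travel": [0, 0, 0.006], "rotation": [0, 0, 0], "grip": 0},
  {"travel": [0, 0, 0.008], "rotation": [0, 0, 0], "grip": 0},
  {"travel": [0, 0, 0.009], "rotation": [0, 0, 0], "grip": 0},
  {"travel": [0, 0, 0.009], "rotation": [0, 0, 0], "grip": 0},
])

```text
t: 13.7
eef_pos: [0.5581, 0.1134, 0.0913]
tool_rot: [0.996, 0.091, -0.0, 0.0]
ft_force: [-3.1, -3.0, 12.4]
opening: 0.0005
grasp_force: 6.2
```

```bash
python3 where.py
```

```text
t 13.7 base mm [-0.2 42.9 91.3] F base [-3.63 -2.33 12.39] op 0.0004617148571592435
tool axes in base (cols)
 [[ 1.    -0.    -0.   ]
 [-0.    -1.    -0.001]
 [-0.     0.001 -1.   ]] q [-0.14  0.61 -0.19  1.85  0.17  0.7  -1.81]
```

The lever is at its stop: z is 91.3 mm against 91 expected, at 12 N. I'll retreat up and away, then check.

Converted, 300 mm is 0.6, 260 mm is 0.52.

Request:
carry_out([
  {"travel": [0, 0, -0.04], "rotation": [0, 0, 0], "grip": 0},
  {"travel": [0, 0, -0.12], "rotation": [0, 0, 0], "grip": 0},
  {"travel": [0, 0, -0.2], "rotation": [0, 0, 0], "grip": 0},
  {"travel": [0, 0, -0.28], "rotation": [0, 0, 0], "grip": 0},
  {"travel": [0, 0.08, -0.32], "rotation": [0, 0, 0], "grip": 0},
  {"travel": [0, 0.17, -0.32], "rotation": [0, 0, 0], "grip": 0},
  {"travel": [0, 0.26, -0.32], "rotation": [0, 0, 0], "grip": 0},
  {"travel": [0, 0.35, -0.32], "rotation": [0, 0, 0], "grip": 0},
  {"travel": [0, 0.44, -0.32], "rotation": [0, 0, 0], "grip": 0},
  {"travel": [0, 0.52, -0.32], "rotation": [0, 0, 0], "grip": 0},
  {"travel": [0, 0.6, -0.32], "rotation": [0, 0, 0], "grip": 0},
  {"travel": [0, 0.6, -0.32], "rotation": [0, 0, 0], "grip": 0},
])

```text
t: 14.9
eef_pos: [0.6115, -0.1887, 0.2495]
tool_rot: [0.996, 0.087, -0.001, 0.002]
ft_force: [-0.1, 0.0, 0.3]
opening: 0.0003
grasp_force: 0.0
```

```bash
python3 where.py|head -1; python3 - <<'E'
from fit import *
p=fit()
ims=[]
for n,(u,v) in (('side',(190,130)),('top',(180,120))):
    c,P=look(n); ims.append(cv2.resize(c['frame'][v:v+200,u:u+200,::-1],(400,400),interpolation=cv2.INTER_CUBIC))
    for t in ['bolt_block','snubber_sleeve','socket_plate','canister']:
        d=manip.tip_of(n,t)
        if d: print(n,t,(P[0]@np.array(d[0]['point'])+P[1]).round(3))
cv2.imwrite('pics/end.png',np.hstack(ims))
E
```

```text
t 14.9 base mm [  -2.5 -263.8  249.5] F base [-0.08  0.06  0.26] op 0.00027458089655835595
side clamp_base [2.1 3.7 0.9]
side strap_hinge [-1.4 -0.3 -5. ]
side lever_pivot [ 1.3  4.9 -0.9]
side strap_tip [ 0.3 -0.8 -0.7]
side lever_tip [-1.5 -0.1 -1.7]
side knee_housing [1.1 2.5 0.3]
top clamp_base [-2.2 -0.5  0.2]
top strap_hinge [ 2.1 -1.2 -0.5]
top lever_pivot [-0.1 -2.  -3.7]
top strap_tip [-2.1  2.8  0.8]
top lever_tip [ 2.1 -3.8  1.6]
top knee_housing [-1.7 -4.1  8.6]
pose [ 0.5649  0.0712  0.1549  0.014  -0.015 ]
side bolt_block [0.713 0.005 0.002]
side snubber_sleeve [0.407 0.127 0.   ]
side socket_plate [ 0.425 -0.049  0.003]
side canister [ 0.693  0.177 -0.001]
top snubber_sleeve [ 0.406  0.123 -0.005]
top socket_plate [ 0.422 -0.05   0.003]
top canister [ 0.692  0.183 -0.001]
```

View pics/end.png

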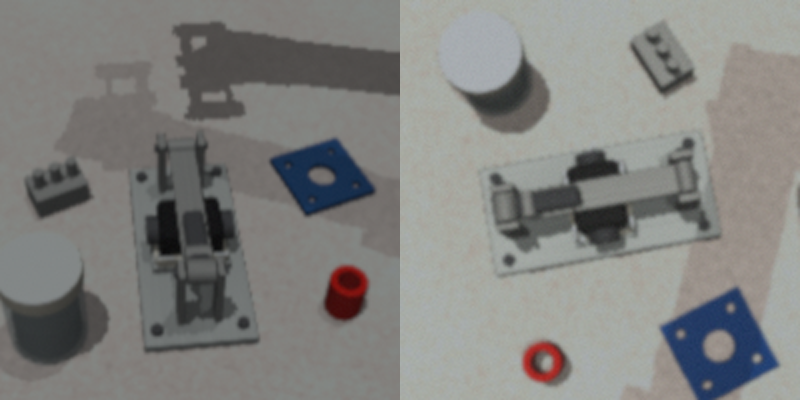

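Both views show the strap home and the dark lever flat above it (crop px (195,225) and (555,200)). The housing is in its cradle, the bystanders haven't moved, and the arm is clear.

```bash
python3 -c "
from cell import manip
print(manip.sign_off())"
```

```text
the job is handed in; nothing more can be done
None
```

The job is handed in: the strap is fully home, the cam lever lies flat above it, the housing is in its cradle and no bystander moved; the sign-off gave no verdict.

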